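Finish the firebrick nest, then find the kiln lid's balance and hold it

ROBOT

A 7-joint arm with a two-finger parallel gripper is mounted at the origin on the work surface. World frame = base frame: x ahead of the robot, y to its left, z up, the work surface at z = 0. Lengths are in m, angles in rad, forces in N, time in s.
With the tool pointing down it reaches from about 0.425 to 0.875 m from the base axis. Payload 8.4 kg.
Tool frame: the origin (TCP) lies at the very end of the fingers, on their centre line; the grasp point (between the pads) lies 19 mm behind it (ctrl.tcp_to_grasp is the distance from the TCP to the grasp point, in m); z points along the fingers, y is the line along which they close (so a half turn about z gives the same grasp; the last joint's range is limited). The gripper opens to 87 mm and grips with 3 to 60 N. Pads are 19 mm wide; open, the fingers measure 117 mm over their backs; the gripper's body (75 mm by 190 mm) begins 51 mm behind the grasp point.
Start: joints at [-1.226, 0.333, 0.04, 1.465, -0.013, 1.343, -0.059], TCP at [0.279, 0.587, 0.223] pointing down, gripper open.
Joint ranges: [-2.58, 2.58], [-0.38, 2.09], [-1.3, 1.39], [0.25, 2.4], [-1.5, 4.64], [0.08, 2.09], [-2.65, 2.65]. Speed limits (rad/s): [2.22, 2.22, 2.79, 2.79, 3.14, 3.14, 3.14].

INTERFACE

Orientations are given as [roll, pitch, yaw] about the fixed x, y, z axes, in that order (R = Rz(yaw) Ry(pitch) Rx(roll)).
In Python, from rig import state, eyes, ctrl gives the robot as it stands.
- The arm moves only by the shell command python3 -m handwheel 'ROWS' [OPENING]. ROWS is JSON, a list of rows, each an object of numbers: "x", "y", "z": the shift along the world's x, y, z in m; "roll": the turn about the world's z in rad. A call has 1 to 8 rows; each row shifts and turns the commanded pose from where the row before left it; what a row does not reach is not made up. A row lasts 1/12 s, in which the tool goes at most 41.7 mm and 7.16 degrees, less where a joint would pass 70% of its speed; a pose out of reach is approached as far as the arm can. A call with a gripper value outside its range is refused whole. OPENING is the opening in per cent of the stroke, from 0 (shut) to 100 (fully open), set as the call begins (- or left out, the last holds). The fingers move at their own pace and stop on an object; the grip force is fixed at half the most. Time passes only in rows, so rows that do not move let the fingers close. It gives the time, the measured TCP pose, the force, the opening and the grip force at its end, in the units of the state.
- state(): the state, without advancing time (a new reading comes with each control period).
- eyes.capture(name): name is "side" or "top" or "wrist"; returns the picture (400x640x3 uint8, blue, green, red); there is no depth.
- eyes.get_calibration(name): a dict with "fx", "fy", "cx", "cy" (pixels), "rvec" (rotation vector, rad) and "tvec" (3), from world to camera coordinates, as OpenCV has them. Camera axes: x right, y down, z forward; pixel columns grow to the right and rows downward; lengths in m; the calibration is good to about 2 mm. The wrist camera is an equidistant fisheye: a pixel r from the principal point sees the ray r / f radians off the axis. A picture is of the moment at which its call begins: read the wrist's pose just before it. get_calibration takes no time and is no camera call; for the wrist camera it gives the pose at the moment of the call.
- ctrl.sign_off(): hands the job in; it is judged then, once.
The state is a dict: "clock": time; "qpos": joint angles; "qvel": joint speeds; "effort": joint torques, N m; "position": TCP position; "ee_rot": TCP orientation; "force": force on the tool from outside, world axes, zero at the start; "moment": the same for the moment, N m; "gripper_width": finger opening in m; "gripper_force": force on a finger pad.
Only numpy, scipy, OpenCV 4.12 (cv2) and the standard library are available. Lean on these libraries where they do the work, as an engineer would, in place of code of your own. Each camera call takes 0.05 s, during which the arm holds its last target. There are 200 camera calls.

TASK

A hot glass bowl is about to come out of the annealing kiln: first finish its nest by setting down (not dropping) the two spare firebricks in the two empty places on the kiln shelf, flat and close against their neighbours, so that the four bricks make a pinwheel around a square well. Then take the kiln lid by its wooden handle, raise it past its balance point until you feel the springs take it, without letting it fly back, and ease it down again to a few degrees below the balance point, where it just wants to close. Finish while holding the handle, the lid still there, so that I can reach in; leave the jars, cups and tools on the bench alone.

Things in the scene. Friction and masses are not known exactly. Their poses are not given: they have to be found in the camera images.
- slab: kiln shelf: a flat pale grey-brown ceramic slab 200 x 200 x 20 mm lying on the bench, fixed. Origin at the centre of its underside, z up, x and y along its edges. The nest on it is a pinwheel of four bricks, about 168 x 168 mm over all, with open joints of 6 mm and a 64 mm square well in the middle; one end of each brick butts against the inner long side of the next brick. Two places (b and c) are already filled.
- place_a (a point): point on the top of the slab (20 mm above its underside) under the centre of an empty place, slab frame (-29, 58) mm; a brick here lies with its 110 mm length along the slab's x, its +x end 6 mm from the side of the brick in place b
- place_d (a point): the same for the other empty place, slab frame (-58, -29) mm; a brick here lies with its length along the slab's y, its +y end 6 mm from the inner side of place a, and the -x end of the brick in place c 6 mm from its own inner (+x) side, covering the outer 52 mm of that side; the rest of that side borders the open well
- place_b (a point): the same for a filled place, slab frame (58, 29) mm, length along the slab's y (brick_3 lies here)
- place_c (a point): the same for a filled place, slab frame (29, -58) mm, length along the slab's x (brick_4 lies here)
- brick_1: spare firebrick, plain buff block 110 (its x) x 52 (its y) x 38 (z) mm, about 0.3 kg, lying flat on the bench left of the slab as the robot sees it. Origin at the centre of its underside. It may go to either empty place, either way round.
- brick_2: the other spare firebrick, identical, lying flat on the bench; origin and axes the same
- brick_3: identical firebrick already laid in place b on the slab, loose; origin and axes the same
- brick_4: identical firebrick already laid in place c on the slab, loose; origin and axes the same
- kiln: small grey bench-top annealing kiln, fixed: case 231 deep (x) x 286 wide (y) mm, its rim 115 mm above the bench, closed lid top at 176 mm with a small vent plug on it up to 188 mm; a controller box on its right (-y) side. Origin at the centre of its underside, front (the handle side) facing its -x. The lid's hinge line runs along the rear, parallel to the kiln's y axis through the kiln-frame point (121.5, 0, 115) mm, and carries two torsion springs that help to lift the lid.
- kiln_lid (a joint): opening angle of the kiln lid in rad: 0 shut, growing as its front rises, stop at 1.65. Its weight and the springs balance at about 0.70 rad (40 degrees), an unstable balance: below it the lid falls shut, above it the springs throw it open. Shut, about 3 N upward at the handle lifts it; the load fades to nothing at the balance and above it the handle pulls up, about 1 N at 0.85 rad.
- lid_bar (a point): middle of the wooden handle bar on the lid: a round bar 18 mm in diameter and 124 mm long, parallel to the kiln's y axis, between two steel brackets. With the lid shut it is 284 mm in front of the hinge line and 30 mm above it (145 mm above the bench, 31 mm below the lid's top), and its axis stands 50 mm clear in front of the lid's front face; it turns with the lid about the hinge: at the balance it is 197 mm in front of the hinge line and 322 mm above the bench.
- bowl: small amber glass bowl, 68 mm across and 46 mm high, in the kiln chamber; it stays there
- jar: glass jar with a steel cap, 56 mm across, 75 mm high, standing on the bench in front of the slab; bystander
- cup: clear plastic cup, 72 mm across, 60 mm high, in front of the slab; bystander
- paddle: graphite paddle with a wooden handle lying on the bench, about 210 mm long and 18 mm high; origin near the middle of its length; bystander
- tweezers: steel tweezers, 140 mm long, 10 mm high, lying to the left; bystander
- jar_small: small green glass jar, 48 mm across, 60 mm high, behind the spare bricks; bystander
- cup_tall: white plastic cup, 80 mm across, 85 mm high, to the left of the spare bricks; bystander
Not all that is in view belongs to the job. What is shaped like the brick_2 but blue or green is not meant.

How it is judged:
By the outcome, as a careful person would: the job done as asked, in the order asked, and still so for the second after the job is handed in, while the arm keeps its last pose, push and grip.
It also fails if it takes over 72 s, if anything falls off the work surface, if the arm or the gripper's body presses on something with over 40 N, if the wrist force passes 120 N, or if a joint passes its speed limit or range.

## Working session

There is one attempt and no reset: what is moved stays moved. The work goes in short steps, Python scripts to look and compute and a shell command to move; the robot and the scene stay as the last step left them, time stands still between calls to the robot, and variables do not carry over. Pictures are saved under pics/ and viewed, at most 10 in all, crops included, and the job is handed in when it is done.

```bash
ls; mkdir -p pics; python3 - <<'E'
from rig import state, eyes, ctrl
import cv2
s=state();print(s)
for n in("side","top","wrist"):
    print(n,eyes.get_calibration(n))
    cv2.imwrite(f"pics/{n}0.png",eyes.capture(n))
E
```

```text
pics
{'clock': 0.0, 'qpos': array([-1.22620193,  0.33388894,  0.03990035,  1.46626377, -0.0133753 ,
        1.3432754 , -0.05848426]), 'qvel': array([-0.00031517, -0.00034191,  0.00166326,  0.00065082, -0.00260573,
       -0.00021423,  0.00086746]), 'effort': array([-1.45927166e-03, -6.56364155e+01,  1.33446246e+00, -4.03805709e+01,
       -5.98164042e-02,  4.46765008e-02,  1.19718584e-04]), 'position': array([0.27894324, 0.58659856, 0.2216775 ]), 'ee_rot': array([-3.14002902e+00,  1.38841966e-04,  2.69777748e+00]), 'force': array([ 0.08616188, -0.10608244, -0.08970219]), 'moment': array([0.01977354, 0.03038958, 0.00513405]), 'gripper_force': 0.0, 'gripper_width': 0.08713113993068329}
side {'fx': 475.8603030990784, 'fy': 475.8603030990784, 'cx': 332.64580550121025, 'cy': 200.3555243670858, 'rvec': array([ 0.51837299, -2.71756663,  1.18624028]), 'tvec': array([0.50236859, 0.08627208, 1.67833581])}
top {'fx': 480.78717224676075, 'fy': 480.78717224676075, 'cx': 311.0328254591656, 'cy': 193.88347376498012, 'rvec': array([ 2.04250529, -2.16823835,  0.24789855]), 'tvec': array([0.18605148, 0.48221824, 1.42598282])}
wrist {'fx': 309.70691628693146, 'fy': 309.70691628693146, 'cx': 317.142123786469, 'cy': 198.5470926589562, 'rvec': array([-2.42500021, -1.53202524, -0.23815697]), 'tvec': array([-0.64846989, -0.03688412,  0.39219596])}
```

View pics/top0.png

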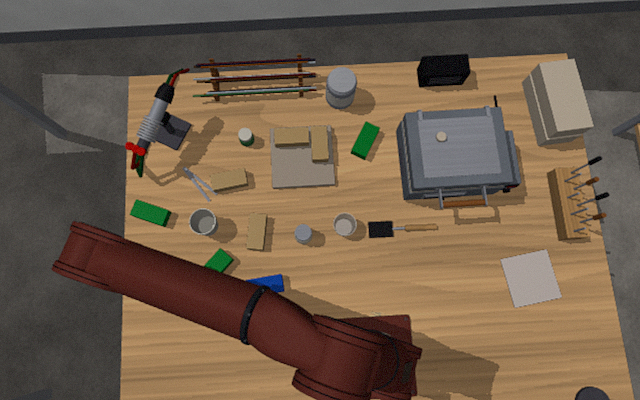

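View pics/side0.png

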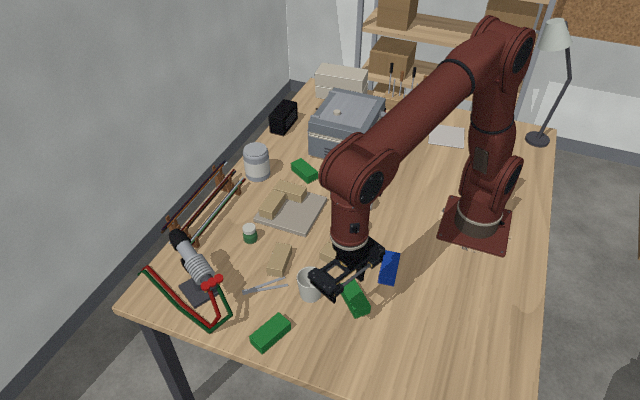

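```bash
cat > h.py <<'E'
import numpy as np, cv2
from rig import state, eyes, ctrl
def ray(n,px,cal=None):
    c=cal or eyes.get_calibration(n)
    R=cv2.Rodrigues(np.array(c['rvec']))[0]; o=-R.T@np.array(c['tvec'])
    px=np.atleast_2d(px).astype(float); d=(px-[c['cx'],c['cy']])/c['fx']
    if n=='wrist':
        r=np.linalg.norm(d,axis=1,keepdims=True)+1e-12
        v=np.hstack([d/r*np.sin(r),np.cos(r)])
    else: v=np.hstack([d,np.ones((len(d),1))])
    return o,v@R
def onz(n,px,z,cal=None):
    o,v=ray(n,px,cal); return o+v*((z-o[2])/v[:,2])[:,None]
def tri(obs): # [(name,px,cal)]
    A=np.zeros((3,3));b=np.zeros(3)
    for n,px,c in obs:
        o,v=ray(n,px,c); v=v[0]/np.linalg.norm(v[0]); M=np.eye(3)-np.outer(v,v); A+=M;b+=M@o
    return np.linalg.solve(A,b)
E
python3 - <<'E'
import cv2
a=cv2.imread('pics/top0.png')
cv2.imwrite('pics/c1.png',cv2.resize(a[110:260,165:365],None,fx=4,fy=4,interpolation=cv2.INTER_CUBIC))
b=a[95:220,390:530]; 
cv2.imwrite('pics/c2.png',cv2.resize(b,None,fx=4,fy=4,interpolation=cv2.INTER_CUBIC))
E
```

```text
(no output)
```

View pics/c1.png

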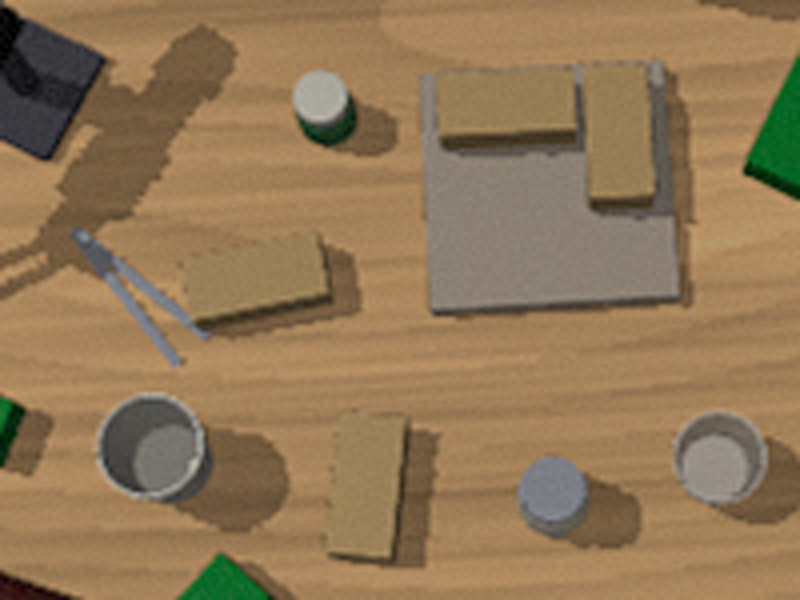

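View pics/c2.png

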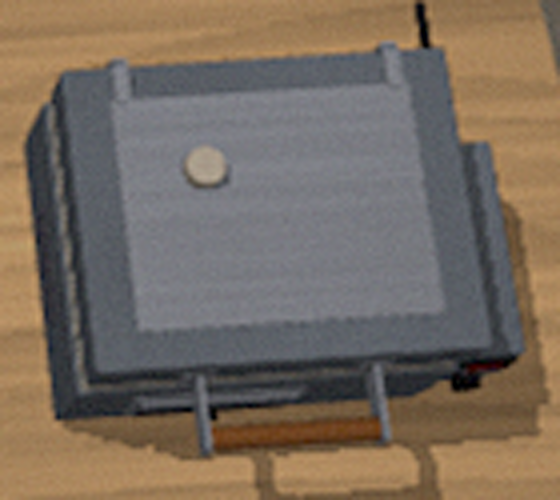

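```bash
cat > m.py <<'E'
from h import *
def f(u,off): return (np.array(u,float)+.5)/4-.5+off
D={'L':([(182,261),(317,234),(329,293),(195,320)],.038),'M':([(340,411),(407,416),(394,557),(328,554)],.038),
'slab':([(421,75),(661,62),(679,297),(431,308)],.02),'b':([(440,71),(576,66),(577,133),(441,137)],.058),'c':([(584,65),(648,64),(655,195),(590,200)],.058)}
for k,(p,z) in D.items():
    P=onz('top',f(p,[165,110]),z)
    e=np.roll(P,-1,0)-P
    print(k,P.mean(0).round(4),'sides',np.linalg.norm(e,axis=1).round(4),'ang',np.degrees(np.arctan2(e[:,1],e[:,0])).round(1))
P=onz('top',f([(213,435),(383,430)],[390,95]),.145);print('bar',P.round(4),P.mean(0),np.degrees(np.arctan2(*(P[0]-P[1])[1::-1])))
for k,p,z in (('plug',(206,163),.188),):print(k,onz('top',f([p],[390,95]),z))
for k,p in (('tw1',(207,337)),('tw2',(180,362))):print(k,onz('top',f([p],[165,110]),.005))
for k,p,z in(('cuptall',(152,445),.085),('jar',(553,490),.075),('cup',(720,455),.06),('jars',(322,98),.06)):print(k,onz('top',f([p],[165,110]),z))
P=onz('top',f([(95,375),(490,350)],[390,95]),.15);print('kilnfront',P)
E
python3 m.py
python3 - <<'E'
import cv2
a=cv2.imread('pics/side0.png')
cv2.imwrite('pics/c3.png',cv2.resize(a[150:290,225:345],None,fx=4,fy=4,interpolation=cv2.INTER_CUBIC))
E
```

```text
L [0.5598 0.4118 0.038 ] sides [0.1076 0.0492 0.106  0.0492] ang [ -81.6 -170.6   98.4   11.1]
M [0.3911 0.3303 0.038 ] sides [0.0519 0.1089 0.0502 0.1105] ang [-97.7 172.6  84.   -6.5]
slab [0.628 0.179 0.02 ] sides [0.1956 0.1978 0.1964 0.1954] ang [ -90.1 -179.8   89.2   -0. ]
b [0.6857 0.2064 0.058 ] sides [0.1079 0.0559 0.107  0.055 ] ang [-91.2 177.4  88.4  -1.6]
c [0.6566 0.1206 0.058 ] sides [0.0508 0.1086 0.0509 0.1118] ang [-92.4 179.   91.2  -1. ]
bar [[ 0.4213 -0.2182  0.145 ]
 [ 0.4177 -0.3408  0.145 ]] [ 0.4194729  -0.27949994  0.145     ] 88.30902899189537
plug [[ 0.61199576 -0.22470762  0.188     ]]
tw1 [[0.52165744 0.45687559 0.005     ]]
tw2 [[0.50256598 0.47857198 0.005     ]]
cuptall [[0.42239454 0.48416598 0.085     ]]
jar [[0.37245774 0.1885626  0.075     ]]
cup [[0.3937735  0.06109381 0.06      ]]
jars [[0.69663408 0.35305752 0.06      ]]
kilnfront [[ 0.46932556 -0.13710539  0.15      ]
 [ 0.47087463 -0.42454767  0.15      ]]
```

View pics/c3.png

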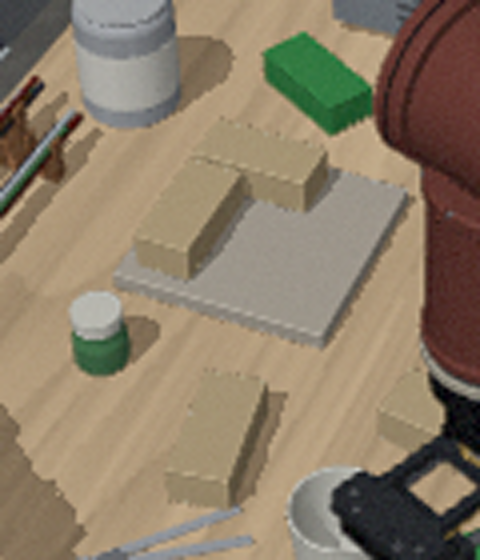

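```bash
python3 - <<'E'
from h import *
T=eyes.get_calibration('top');S=eyes.get_calibration('side')
g=lambda u,o:(np.array(u,float)+.5)/4-.5+np.array(o)
for k,a,b in (('L',(317,234),(204,372)),('L',(329,293),(268,376)),('L',(182,261),(168,475)),('s',(421,75),(118,275)),('s',(431,308),(322,335)),('s',(679,297),(408,190)),('b',(440,71),(137,237))):
    print(k,tri([('top',g(a,(165,110)),T),('side',g(b,(225,150)),S)]).round(4))
E
python3 -m handwheel '[{"x":0.01,"y":-0.02,"roll":0.04},{"x":0.014,"y":-0.033,"roll":0.04},{"x":0.014,"y":-0.033,"roll":0.04},{"x":0.014,"y":-0.033,"roll":0.04},{"x":0.014,"y":-0.033,"roll":0.04},{"x":0.014,"y":-0.033,"roll":0.04},{"x":0.014,"y":-0.033,"roll":0.04},{"x":0.014,"y":-0.033,"roll":0.04}]' 100
```

```text
L [0.5961 0.3642 0.032 ]
L [0.5439 0.3549 0.0401]
L [0.5777 0.4706 0.0315]
s [0.7271 0.277  0.0153]
s [0.5318 0.2772 0.017 ]
s [0.5305 0.0805 0.0161]
b [0.7152 0.2593 0.0504]invalid input
```

```bash
python3 -m handwheel --help | head -30; python3 -m handwheel '[{"x":0.01,"y":-0.02,"roll":0.04}]'
```

```text
invalid input: not JSON, or not a number
invalid input
```

```bash
python3 -m handwheel '[{"x":0.01,"y":-0.02,"z":0,"roll":0.04}]'
```

```text
clock: 0.23
position: [0.2855, 0.5697, 0.2215]
ee_rot: [-3.141, -0.002, 2.742]
force: [-0.5, -0.2, 0.4]
gripper_width: 0.087
gripper_force: 0.0
```

```bash
python3 -m handwheel '[{"x":0.014,"y":-0.033,"z":0,"roll":0.04},{"x":0.014,"y":-0.033,"z":0,"roll":0.04},{"x":0.014,"y":-0.033,"z":0,"roll":0.04},{"x":0.014,"y":-0.033,"z":0,"roll":0.04},{"x":0.014,"y":-0.033,"z":0,"roll":0.04},{"x":0.014,"y":-0.033,"z":0,"roll":0.04},{"x":0.016,"y":-0.036,"z":0,"roll":0.04},{"x":0,"y":0,"z":0,"roll":0}]'; python3 - <<'E'
from h import *
import json
c=eyes.get_calibration('wrist'); im=eyes.capture('wrist'); cv2.imwrite('pics/w1.png',im)
s=state();print(s['position'],s['ee_rot'],s['force'])
json.dump({k:(v.tolist() if hasattr(v,'tolist') else v) for k,v in c.items()},open('w1.json','w'))
E
```

```text
clock: 0.9
position: [0.3931, 0.3255, 0.2228]
ee_rot: [-3.14, 0.002, 3.011]
force: [1.1, -0.0, 0.0]
gripper_width: 0.0871
gripper_force: 0.0
[0.39130421 0.32905106 0.22282244] [-3.14125609e+00  7.42313322e-04  3.01137900e+00] [-0.27575156  0.06202117  0.62070752]
```

View pics/w1.png

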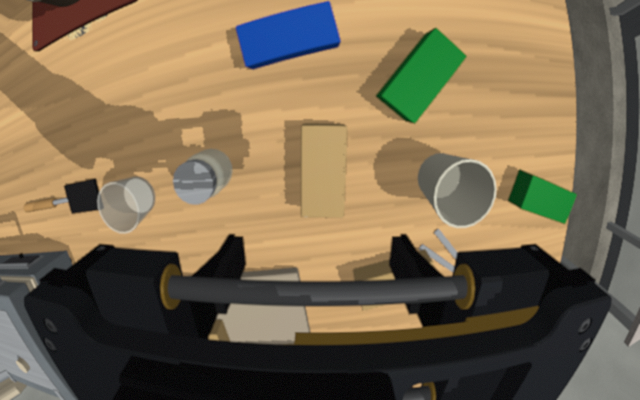

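```bash
python3 - <<'E'
from h import *
import json
c=json.load(open('w1.json'))
P=onz('wrist',[(302,125),(346,125),(344,216),(301,216)],.038,c);e=np.roll(P,-1,0)-P
print(P.mean(0),np.linalg.norm(e,axis=1),np.degrees(np.arctan2(e[:,1],e[:,0])))
T=eyes.get_calibration('top');g=lambda u:(np.array(u,float)+.5)/4-.5+np.array((165,110))
for a,b in (((407,416),(301,216)),((394,557),(302,125)),((328,554),(346,125))): print(tri([('top',g(a),T),('wrist',b,c)]))
E
```

```text
[0.38868947 0.33203568 0.038     ] [0.04901492 0.10818838 0.05165832 0.1080415 ] [ 82.706779    -7.44149945 -97.49959257 171.15646094]
[0.44343657 0.29818239 0.02742884]
[0.33454695 0.31393797 0.02156889]
[0.34067009 0.3648282  0.01961496]
```

```bash
python3 -m handwheel '[{"x":0,"y":0.001,"z":-0.035,"roll":0},{"x":0,"y":0.001,"z":-0.04,"roll":0},{"x":0,"y":0,"z":-0.04,"roll":0},{"x":0,"y":0,"z":-0.04,"roll":0},{"x":0,"y":0,"z":-0.035,"roll":0},{"x":0,"y":0,"z":-0.016,"roll":0},{"x":0,"y":0,"z":-0.010,"roll":0},{"x":0,"y":0,"z":0,"roll":0}]'; python3 -m handwheel '[{"x":0,"y":0,"z":0,"roll":0},{"x":0,"y":0,"z":0,"roll":0},{"x":0,"y":0,"z":0,"roll":0},{"x":0,"y":0,"z":0,"roll":0},{"x":0,"y":0,"z":0,"roll":0},{"x":0,"y":0,"z":0,"roll":0},{"x":0,"y":0,"z":0,"roll":0},{"x":0,"y":0,"z":0,"roll":0}]' 40
```

```text
clock: 1.62
position: [0.3876, 0.3348, 0.0045]
ee_rot: [-3.139, -0.002, 3.019]
force: [-0.9, 0.4, 0.0]
gripper_width: 0.0874
gripper_force: 0.0
clock: 2.28
position: [0.3893, 0.3348, 0.0069]
ee_rot: [-3.141, 0.0, 3.017]
force: [-1.6, -3.4, 6.2]
gripper_width: 0.0518
gripper_force: 29.9
```

```bash
python3 -m handwheel '[{"x":0,"y":0,"z":0.01,"roll":0},{"x":0,"y":0,"z":0.025,"roll":0},{"x":0,"y":0,"z":0.035,"roll":0},{"x":0.01,"y":-0.005,"z":0.025,"roll":0.01},{"x":0.02,"y":-0.01,"z":0.015,"roll":0.02},{"x":0.03,"y":-0.014,"z":0,"roll":0.02},{"x":0.035,"y":-0.015,"z":0,"roll":0.02},{"x":0.035,"y":-0.015,"z":0,"roll":0.02}]'; python3 -m handwheel '[{"x":0.03,"y":-0.014,"z":0,"roll":0.02},{"x":0.025,"y":-0.012,"z":0,"roll":0.01},{"x":0.015,"y":-0.008,"z":0,"roll":0},{"x":0.008,"y":-0.004,"z":0,"roll":0},{"x":0,"y":0,"z":0,"roll":0},{"x":0,"y":0,"z":0,"roll":0},{"x":0,"y":0,"z":0,"roll":0}]'; cat > snap.py <<'E'
from h import *
import json,sys
n=sys.argv[1]
c=eyes.get_calibration('wrist'); im=eyes.capture('wrist'); cv2.imwrite(f'pics/{n}.png',im)
s=state();print(s['position'],s['ee_rot'],s['force'],s['gripper_width'])
json.dump({k:(v.tolist() if hasattr(v,'tolist') else v) for k,v in c.items()},open(n+'.json','w'))
E
python3 snap.py w2; python3 -c "
import cv2;a=cv2.imread('pics/w2.png');cv2.imwrite('pics/w2c.png',cv2.resize(a[100:400,120:520],None,fx=2,fy=2,interpolation=cv2.INTER_CUBIC))"
```

```text
clock: 2.95
position: [0.52, 0.2758, 0.1176]
ee_rot: [3.141, 0.001, 3.11]
force: [0.5, 0.5, -3.0]
gripper_width: 0.0517
gripper_force: 29.9
clock: 3.53
position: [0.5956, 0.2395, 0.1165]
ee_rot: [3.141, -0.001, 3.14]
force: [-0.8, 0.4, -3.5]
gripper_width: 0.0519
gripper_force: 29.9
[0.59563502 0.23959438 0.11658901] [ 3.14091849e+00 -8.92535951e-04  3.13993615e+00] [-0.76359371 -0.10086181 -3.39028352] 0.05159052331697746
```

View pics/w2c.png

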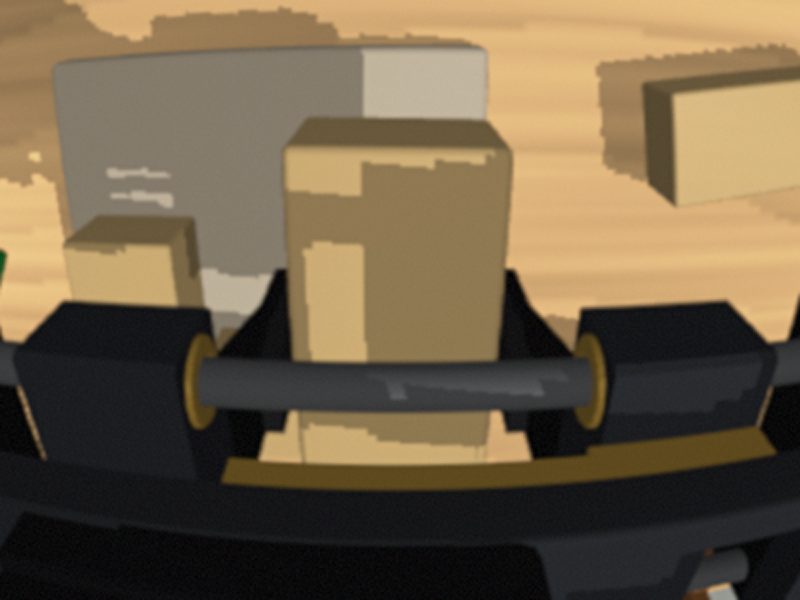

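```bash
python3 - <<'E'
from h import *
import json
c=json.load(open('w2.json'))
g=lambda u:(np.array(u,float)+.5)/2-.5+np.array((120,100))
pr=lambda k,p,z:print(k,onz('wrist',g(p),z,c).round(4))
pr('slab -x corners',[(55,63),(487,48)],.02)
pr('c end top',[(65,245),(170,247)],.058)
pr('held end top',[(284,150),(511,151)],.148)
pr('held end bot',[(305,118),(486,120)],.110)
pr('L near end',[(677,207),(644,83),(674,95)],.038)
print(ray('wrist',(0,0),c)[0])
E
```

```text
slab -x corners [[0.528  0.0824 0.02  ]
 [0.5281 0.2775 0.02  ]]
c end top [[0.6022 0.0983 0.058 ]
 [0.602  0.1483 0.058 ]]
held end top [[0.5416 0.2147 0.148 ]
 [0.542  0.2643 0.148 ]]
held end bot [[0.5415 0.214  0.11  ]
 [0.5422 0.2643 0.11  ]]
L near end [[0.5925 0.3633 0.038 ]
 [0.5386 0.3413 0.038 ]
 [0.543  0.3558 0.038 ]]
[0.51084685 0.23889274 0.27853579]
```

```bash
python3 -m handwheel '[{"x":0.001,"y":-0.001,"z":-0.015,"roll":0},{"x":0.0014,"y":-0.0008,"z":-0.025,"roll":0},{"x":0,"y":0,"z":-0.02,"roll":0},{"x":0,"y":0,"z":-0.012,"roll":0},{"x":0,"y":0,"z":-0.008,"roll":0},{"x":0,"y":0,"z":-0.005,"roll":0},{"x":0,"y":0,"z":0,"roll":0},{"x":0,"y":0,"z":0,"roll":0}]';python3 -m handwheel '[{"x":0,"y":0,"z":-0.001,"roll":0},{"x":0,"y":0,"z":-0.001,"roll":0},{"x":0,"y":0,"z":-0.001,"roll":0},{"x":0,"y":0,"z":0,"roll":0},{"x":0,"y":0,"z":0,"roll":0}]'
```

```text
clock: 4.25
position: [0.5998, 0.2366, 0.0323]
ee_rot: [3.141, 0.001, 3.138]
force: [0.0, -0.4, -1.6]
gripper_width: 0.0516
gripper_force: 29.9
clock: 4.67
position: [0.5995, 0.2362, 0.0287]
ee_rot: [3.142, 0.0, 3.138]
force: [-0.4, -0.2, -2.9]
gripper_width: 0.0519
gripper_force: 29.9
```

```bash
python3 -m handwheel '[{"x":-0.0015,"y":0.001,"z":0,"roll":0},{"x":0,"y":0,"z":-0.001,"roll":0},{"x":0,"y":0,"z":0,"roll":0},{"x":0,"y":0,"z":0,"roll":0}]';python3 -m handwheel '[{"x":0,"y":0,"z":-0.001,"roll":0},{"x":0,"y":0,"z":0,"roll":0},{"x":0,"y":0,"z":0,"roll":0}]'
```

```text
clock: 5.0
position: [0.5979, 0.2372, 0.0275]
ee_rot: [-3.141, -0.0, 3.138]
force: [-0.4, -0.4, -2.9]
gripper_width: 0.0517
gripper_force: 29.9
clock: 5.25
position: [0.5981, 0.2372, 0.027]
ee_rot: [3.141, 0.0, 3.138]
force: [-2.5, -1.6, 4.4]
gripper_width: 0.0517
gripper_force: 29.9
```

```bash
python3 -m handwheel '[{"x":0,"y":0,"z":0,"roll":0},{"x":0,"y":0,"z":0,"roll":0},{"x":0,"y":0,"z":0,"roll":0},{"x":0,"y":0,"z":0,"roll":0},{"x":0,"y":0,"z":0,"roll":0},{"x":0,"y":0,"z":0,"roll":0}]' 85;python3 -m handwheel '[{"x":0,"y":0,"z":0.015,"roll":0},{"x":0,"y":0,"z":0.03,"roll":0},{"x":0,"y":0,"z":0.035,"roll":0},{"x":0,"y":0,"z":0.035,"roll":0},{"x":0,"y":0,"z":0.025,"roll":0}]' 100;python3 snap.py w3
```

```text
clock: 5.75
position: [0.598, 0.2372, 0.0265]
ee_rot: [-3.142, 0.0, 3.138]
force: [-0.3, 0.2, 0.1]
gripper_width: 0.0732
gripper_force: 0.0
clock: 6.17
position: [0.5987, 0.2373, 0.1699]
ee_rot: [3.14, 0.002, 3.138]
force: [0.8, 0.5, 0.1]
gripper_width: 0.0865
gripper_force: 0.0
[0.60078659 0.23815084 0.17477783] [3.13735869 0.00802282 3.13745335] [1.47323706 0.22410403 3.60661979] 0.08655770240456769
```

```bash
python3 -m handwheel '[{"x":-0.001,"y":0.012,"z":0,"roll":-0.12},{"x":-0.003,"y":0.016,"z":0,"roll":-0.12},{"x":-0.004,"y":0.016,"z":0,"roll":-0.12},{"x":-0.004,"y":0.016,"z":0,"roll":-0.12},{"x":-0.004,"y":0.016,"z":0,"roll":-0.12},{"x":-0.004,"y":0.016,"z":0,"roll":-0.12},{"x":-0.004,"y":0.016,"z":0,"roll":-0.12},{"x":-0.004,"y":0.016,"z":0,"roll":-0.12}]' 82;python3 -m handwheel '[{"x":-0.004,"y":0.016,"z":0,"roll":-0.12},{"x":-0.004,"y":0.016,"z":0,"roll":-0.12},{"x":-0.003,"y":0.016,"z":0,"roll":-0.12},{"x":-0.002,"y":0.016,"z":0,"roll":-0.09},{"x":0,"y":0,"z":0,"roll":0},{"x":0,"y":0,"z":0,"roll":0},{"x":0,"y":0,"z":0,"roll":0}]'
```

```text
clock: 6.88
position: [0.5697, 0.3619, 0.1662]
ee_rot: [-3.141, 0.0, 2.172]
force: [0.2, 0.4, -0.7]
gripper_width: 0.0715
gripper_force: 0.0
clock: 7.47
position: [0.5574, 0.4242, 0.1663]
ee_rot: [-3.142, 0.001, 1.729]
force: [0.2, -0.6, -0.2]
gripper_width: 0.0718
gripper_force: 0.0
```

```bash
python3 -m handwheel '[{"x":0,"y":0.0025,"z":-0.025,"roll":-0.008},{"x":0,"y":0,"z":-0.037,"roll":0},{"x":0,"y":0,"z":-0.037,"roll":0},{"x":0,"y":0,"z":-0.027,"roll":0},{"x":0,"y":0,"z":-0.016,"roll":0},{"x":0,"y":0,"z":-0.01,"roll":0},{"x":0,"y":0,"z":-0.004,"roll":0},{"x":0,"y":0,"z":0,"roll":0}]'; python3 -m handwheel '[{"x":0,"y":0,"z":0,"roll":0},{"x":0,"y":0,"z":0,"roll":0},{"x":0,"y":0,"z":0,"roll":0},{"x":0,"y":0,"z":0,"roll":0},{"x":0,"y":0,"z":0,"roll":0},{"x":0,"y":0,"z":0,"roll":0}]' 40
```

```text
clock: 8.13
position: [0.5574, 0.4268, 0.0104]
ee_rot: [-3.141, 0.0, 1.719]
force: [0.8, -0.5, 0.6]
gripper_width: 0.0713
gripper_force: 0.0
clock: 8.63
position: [0.5574, 0.4282, 0.0115]
ee_rot: [3.141, -0.001, 1.72]
force: [-0.4, -0.7, 6.0]
gripper_width: 0.0515
gripper_force: 30.0
```

```bash
python3 -m handwheel '[{"x":0,"y":0,"z":0.01,"roll":0},{"x":0,"y":0,"z":0.025,"roll":0},{"x":0,"y":0,"z":0.035,"roll":0},{"x":0.001,"y":-0.01,"z":0.025,"roll":-0.01},{"x":0.001,"y":-0.022,"z":0.015,"roll":-0.02},{"x":0.001,"y":-0.032,"z":0,"roll":-0.02},{"x":0.001,"y":-0.036,"z":0,"roll":-0.02},{"x":0.001,"y":-0.036,"z":0,"roll":-0.02}]'; python3 -m handwheel '[{"x":0.002,"y":-0.036,"z":0,"roll":-0.02},{"x":0.002,"y":-0.036,"z":0,"roll":-0.02},{"x":0.002,"y":-0.028,"z":0,"roll":-0.019},{"x":0.001,"y":-0.018,"z":0,"roll":0},{"x":0.001,"y":-0.0095,"z":0,"roll":0},{"x":0,"y":0,"z":0,"roll":0},{"x":0,"y":0,"z":0,"roll":0},{"x":0,"y":0,"z":0,"roll":0}]';python3 snap.py w4; python3 -c "
import cv2;a=cv2.imread('pics/w4.png');cv2.imwrite('pics/w4c.png',cv2.resize(a[50:350,120:520],None,fx=2,fy=2,interpolation=cv2.INTER_CUBIC))"
```

```text
clock: 9.3
position: [0.5615, 0.2906, 0.121]
ee_rot: [-3.142, -0.0, 1.63]
force: [1.1, -0.3, -2.3]
gripper_width: 0.0519
gripper_force: 30.0
clock: 9.97
position: [0.5697, 0.1664, 0.1205]
ee_rot: [-3.141, -0.001, 1.573]
force: [0.1, -0.2, -2.3]
gripper_width: 0.052
gripper_force: 30.0
[0.5696122  0.16644693 0.12036566] [-3.14112769e+00 -4.86330442e-04  1.57353354e+00] [-0.28939275  0.36479407 -1.44877728] 0.051717497524562096
```

View pics/w4c.png

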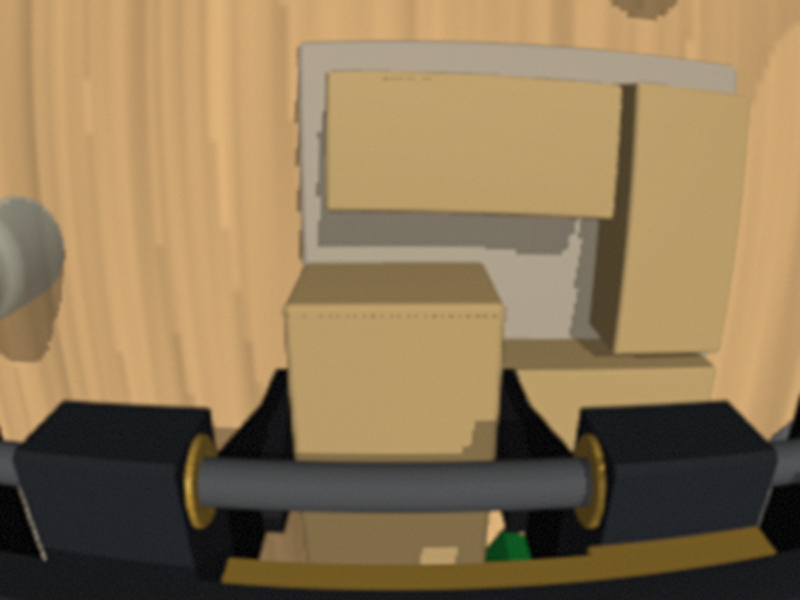

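```bash
python3 - <<'E'
from h import *
import json
c=json.load(open('w4.json'))
g=lambda u:(np.array(u,float)+.5)/2-.5+np.array((120,50))
pr=lambda k,p,z:print(k,onz('wrist',g(p),z,c).round(4).tolist())
pr('slab -x+y, -x , +x+y',[(302,44),(302,262),(736,68)],.02)
pr('a top',[(328,72),(622,85),(612,218),(327,209)],.058)
pr('b top',[(638,84),(748,95),(720,353),(615,353)],.058)
pr('c top +y',[(517,370),(712,366)],.058)
pr('held end top',[(287,304),(502,303)],.147)
pr('held end bot',[(304,263),(485,263)],.109)
E
```

```text
slab -x+y, -x , +x+y [[0.5303, 0.2771, 0.02], [0.5283, 0.1825, 0.02], [0.726, 0.2774, 0.02]]
a top [[0.5453, 0.2627, 0.058], [0.6535, 0.2614, 0.058], [0.6523, 0.2105, 0.058], [0.5443, 0.2125, 0.058]]
b top [[0.66, 0.2624, 0.058], [0.7096, 0.2633, 0.058], [0.7107, 0.1533, 0.058], [0.6598, 0.1546, 0.058]]
c top +y [[0.6185, 0.1478, 0.058], [0.7078, 0.1473, 0.058]]
held end top [[0.5442, 0.2052, 0.147], [0.5942, 0.2056, 0.147]]
held end bot [[0.5428, 0.2052, 0.109], [0.5955, 0.2053, 0.109]]
```

```bash
python3 -m handwheel '[{"x":0.0005,"y":0,"z":-0.015,"roll":0},{"x":0,"y":0,"z":-0.025,"roll":0},{"x":0,"y":0,"z":-0.02,"roll":0},{"x":0,"y":0,"z":-0.012,"roll":0},{"x":0,"y":0,"z":-0.008,"roll":0},{"x":0,"y":0,"z":-0.006,"roll":0},{"x":0,"y":0,"z":0,"roll":0},{"x":0,"y":0,"z":0,"roll":0}]';python3 -m handwheel '[{"x":0,"y":0,"z":-0.001,"roll":0},{"x":0,"y":0,"z":0,"roll":0},{"x":0,"y":0,"z":0,"roll":0},{"x":0,"y":0,"z":0,"roll":0}]'
```

```text
clock: 10.68
position: [0.5709, 0.1645, 0.0351]
ee_rot: [3.141, -0.0, 1.571]
force: [-0.4, 0.3, -1.7]
gripper_width: 0.052
gripper_force: 30.0
clock: 11.02
position: [0.5708, 0.1643, 0.034]
ee_rot: [3.141, -0.0, 1.571]
force: [-0.6, -0.0, -3.1]
gripper_width: 0.0519
gripper_force: 30.0
```

Correct y by +2 mm and x by −0.7 mm, then lower gently.

```bash
python3 -m handwheel '[{"x":-0.0007,"y":0.002,"z":-0.001,"roll":0},{"x":0,"y":0,"z":0,"roll":0},{"x":0,"y":0,"z":-0.0007,"roll":0},{"x":0,"y":0,"z":0,"roll":0},{"x":0,"y":0,"z":0,"roll":0}]';python3 -m handwheel '[{"x":0,"y":0,"z":-0.0007,"roll":0},{"x":0,"y":0,"z":0,"roll":0},{"x":0,"y":0,"z":0,"roll":0}]'
```

```text
clock: 11.43
position: [0.5697, 0.1661, 0.0318]
ee_rot: [-3.141, 0.0, 1.571]
force: [-0.3, -0.5, -3.0]
gripper_width: 0.0519
gripper_force: 30.0
clock: 11.68
position: [0.5699, 0.1662, 0.0313]
ee_rot: [3.141, -0.0, 1.571]
force: [-1.3, -0.4, 0.6]
gripper_width: 0.0517
gripper_force: 30.0
```

```bash
python3 -m handwheel '[{"x":0,"y":0,"z":-0.0005,"roll":0},{"x":0,"y":0,"z":0,"roll":0}]';python3 -m handwheel '[{"x":0,"y":0,"z":0,"roll":0},{"x":0,"y":0,"z":0,"roll":0},{"x":0,"y":0,"z":0,"roll":0},{"x":0,"y":0,"z":0,"roll":0},{"x":0,"y":0,"z":0,"roll":0}]' 78;python3 -m handwheel '[{"x":0,"y":0,"z":0.015,"roll":0},{"x":0,"y":0,"z":0.03,"roll":0},{"x":0,"y":0,"z":0.035,"roll":0},{"x":0,"y":0,"z":0.035,"roll":0},{"x":0,"y":0,"z":0.035,"roll":0},{"x":0,"y":0,"z":0.025,"roll":0},{"x":0,"y":0,"z":0.02,"roll":0},{"x":0,"y":0,"z":0,"roll":0}]';python3 -m handwheel '[{"x":-0.02,"y":-0.012,"z":0,"roll":0},{"x":-0.028,"y":-0.02,"z":0,"roll":0},{"x":-0.028,"y":-0.02,"z":0,"roll":0},{"x":-0.02,"y":-0.015,"z":0,"roll":0},{"x":-0.01,"y":-0.01,"z":0,"roll":0},{"x":0,"y":0,"z":0,"roll":0},{"x":0,"y":0,"z":0,"roll":0}]';python3 snap.py w5;python3 -c "
import cv2;a=cv2.imread('pics/w5.png');cv2.imwrite('pics/w5c.png',cv2.resize(a,(800,500),interpolation=cv2.INTER_CUBIC))"
```

```text
clock: 11.85
position: [0.5699, 0.1664, 0.0309]
ee_rot: [3.141, -0.0, 1.571]
force: [-2.7, 1.3, 2.5]
gripper_width: 0.0521
gripper_force: 30.0
clock: 12.27
position: [0.5698, 0.1661, 0.0306]
ee_rot: [3.142, 0.0, 1.571]
force: [-0.2, 0.1, -0.9]
gripper_width: 0.0672
gripper_force: 0.0
clock: 12.93
position: [0.5718, 0.1666, 0.2304]
ee_rot: [3.136, -0.003, 1.571]
force: [1.0, 0.0, 0.0]
gripper_width: 0.0682
gripper_force: 0.0
clock: 13.52
position: [0.4636, 0.0892, 0.2257]
ee_rot: [3.141, -0.001, 1.57]
force: [0.2, 0.2, -0.3]
gripper_width: 0.0682
gripper_force: 0.0
[0.46405417 0.08969557 0.22564023] [ 3.14119223e+00 -6.99872215e-04  1.57099562e+00] [ 1.03120065 -0.16548904 -0.04619606] 0.06767672178678699
```

View pics/w5c.png

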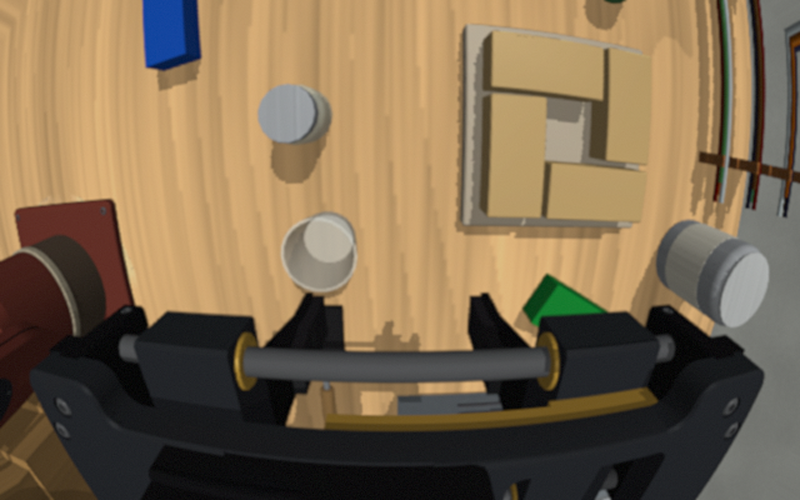

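```bash
python3 -m handwheel '[{"x":0,"y":-0.02,"z":0.02,"roll":0},{"x":0,"y":-0.032,"z":0.02,"roll":0},{"x":0,"y":-0.036,"z":0.015,"roll":0},{"x":0,"y":-0.036,"z":0.01,"roll":0},{"x":0,"y":-0.036,"z":0.005,"roll":0},{"x":0,"y":-0.036,"z":0,"roll":0},{"x":-0.003,"y":-0.036,"z":0,"roll":0},{"x":-0.006,"y":-0.036,"z":0,"roll":0}]' 57;python3 -m handwheel '[{"x":-0.006,"y":-0.036,"z":0,"roll":0},{"x":-0.006,"y":-0.036,"z":0,"roll":0},{"x":-0.006,"y":-0.036,"z":0,"roll":0},{"x":-0.006,"y":-0.034,"z":0,"roll":0},{"x":-0.006,"y":-0.02,"z":0,"roll":0},{"x":-0.004,"y":-0.01,"z":0,"roll":0},{"x":0,"y":0,"z":0,"roll":0},{"x":0,"y":0,"z":0,"roll":0}]';python3 snap.py w6;python3 - <<'E'
from h import *
import json
cv2.imwrite('pics/w6c.png',cv2.resize(cv2.imread('pics/w6.png'),(800,500),interpolation=cv2.INTER_CUBIC))
c=json.load(open('w5.json'))
g=lambda u:(np.array(u,float)+.5)/1.25-.5
for k,p in (('d',[(488,95),(546,98),(544,218),(485,214)]),('a',[(491,90),(603,99)]),('c',[(551,163),(546,216)])):print(k,onz('wrist',g(p),.058,c).round(4).tolist())
E
```

```text
clock: 14.23
position: [0.4557, -0.18, 0.2959]
ee_rot: [3.141, 0.002, 1.572]
force: [0.6, 0.0, -0.6]
gripper_width: 0.0494
gripper_force: 0.0
clock: 14.9
position: [0.4214, -0.3509, 0.2954]
ee_rot: [-3.14, 0.002, 1.57]
force: [0.4, 0.4, 0.2]
gripper_width: 0.0496
gripper_force: 0.0
[ 0.42179302 -0.35000289  0.29544283] [-3.14065588e+00  7.74131286e-04  1.57165346e+00] [0.07831829 0.89794152 0.1057007 ] 0.049514100709707895
d [[0.5409, 0.2039, 0.058], [0.5942, 0.2054, 0.058], [0.5987, 0.0966, 0.058], [0.5418, 0.0994, 0.058]]
a [[0.5435, 0.2084, 0.058], [0.6529, 0.2112, 0.058]]
c [[0.6014, 0.1475, 0.058], [0.6005, 0.0985, 0.058]]
```

View pics/w6c.png

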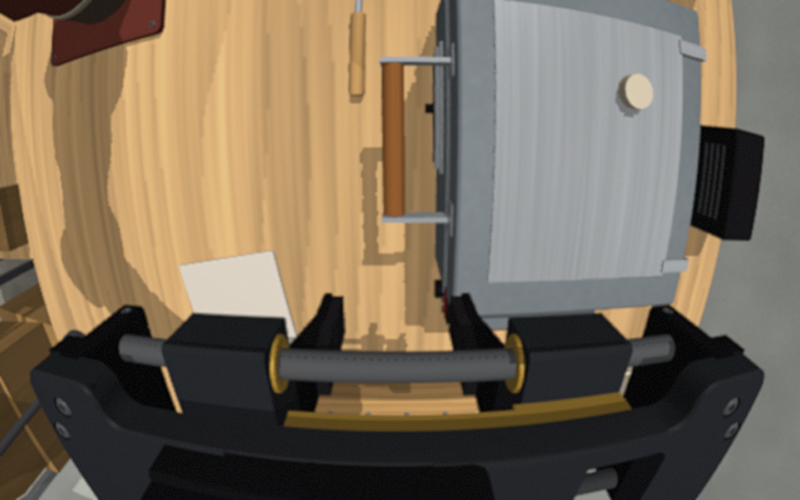

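```bash
python3 - <<'E'
from h import *
import json
c=json.load(open('w6.json'));T=eyes.get_calibration('top')
g=lambda u:(np.array(u,float)+.5)/1.25-.5
w=[(394,63),(394,216)]
P=onz('wrist',g(w),.145,c);print(P.round(4),P.mean(0),np.degrees(np.arctan2(*(P[0]-P[1])[1::-1])))
t=(np.array([(213,435),(383,430)])+.5)/4-.5+[390,95]
for a,b in zip(t,g(w)): print(tri([('top',a,T),('wrist',b,c)]).round(4))
E
```

```text
[[ 0.4189 -0.2143  0.145 ]
 [ 0.4187 -0.3394  0.145 ]] [ 0.41880848 -0.27684744  0.145     ] 89.88577420825155
[ 0.4193 -0.2157  0.154 ]
[ 0.4182 -0.3402  0.1448]
```

```bash
python3 -m handwheel '[{"x":-0.0028,"y":0.015,"z":0,"roll":0},{"x":0,"y":0.025,"z":-0.01,"roll":0},{"x":0,"y":0.02,"z":-0.025,"roll":0},{"x":0,"y":0.0125,"z":-0.03,"roll":0},{"x":0,"y":0,"z":-0.03,"roll":0},{"x":0,"y":0,"z":-0.02,"roll":0},{"x":0,"y":0,"z":0,"roll":0},{"x":0,"y":0,"z":0,"roll":0}]';python3 -m handwheel '[{"x":0,"y":0,"z":-0.015,"roll":0},{"x":0,"y":0,"z":-0.015,"roll":0},{"x":0,"y":0,"z":-0.012,"roll":0},{"x":0,"y":0,"z":-0.012,"roll":0},{"x":0,"y":0,"z":0,"roll":0},{"x":0,"y":0,"z":0,"roll":0}]'
```

```text
clock: 15.62
position: [0.4182, -0.2771, 0.1807]
ee_rot: [-3.14, 0.0, 1.572]
force: [-0.5, -0.6, 0.5]
gripper_width: 0.0496
gripper_force: 0.0
clock: 16.12
position: [0.4188, -0.2785, 0.1279]
ee_rot: [3.141, 0.001, 1.571]
force: [0.1, -0.2, 1.0]
gripper_width: 0.0497
gripper_force: 0.0
```

```bash
python3 -m handwheel '[{"x":0,"y":0,"z":-0.002,"roll":0},{"x":0,"y":0,"z":0,"roll":0}]';python3 -m handwheel '[{"x":0,"y":0,"z":0,"roll":0},{"x":0,"y":0,"z":0,"roll":0},{"x":0,"y":0,"z":0,"roll":0},{"x":0,"y":0,"z":0,"roll":0},{"x":0,"y":0,"z":0,"roll":0},{"x":0,"y":0,"z":0,"roll":0},{"x":0,"y":0,"z":0,"roll":0}]' 5; python3 - <<'E'
import numpy as np
r=np.hypot(.284,.03);a0=np.arctan2(.03,.284);p=None
for th in [0,.05,.1,.15,.2,.25,.3,.35,.4,.45,.5,.55,.6,.65,.7,.75,.8,.85]:
    q=np.array([.284-r*np.cos(a0+th), r*np.sin(a0+th)-.03])
    print(th,q.round(4), (q-p).round(4) if p is not None else ''); p=q
E
```

```text
clock: 16.28
position: [0.4188, -0.2784, 0.1257]
ee_rot: [3.14, 0.0, 1.571]
force: [0.8, 0.6, 0.3]
gripper_width: 0.0497
gripper_force: 0.0
clock: 16.87
position: [0.4184, -0.2783, 0.1247]
ee_rot: [3.141, 0.0, 1.571]
force: [2.0, -0.9, -1.7]
gripper_width: 0.0169
gripper_force: 30.0
0 [0. 0.] 
0.05 [0.0019 0.0142] [0.0019 0.0142]
0.1 [0.0044 0.0282] [0.0026 0.014 ]
0.15 [0.0077 0.0421] [0.0033 0.0139]
0.2 [0.0116 0.0558] [0.0039 0.0137]
0.25 [0.0163 0.0693] [0.0046 0.0135]
0.3 [0.0216 0.0826] [0.0053 0.0133]
0.35 [0.0275 0.0956] [0.006 0.013]
0.4 [0.0341 0.1082] [0.0066 0.0127]
0.45 [0.0413 0.1205] [0.0072 0.0123]
0.5 [0.0491 0.1325] [0.0078 0.0119]
0.55 [0.0576 0.144 ] [0.0084 0.0115]
0.6 [0.0665 0.1551] [0.009  0.0111]
0.65 [0.0761 0.1658] [0.0095 0.0106]
0.7 [0.0861 0.1759] [0.01   0.0101]
0.75 [0.0966 0.1855] [0.0105 0.0096]
0.8 [0.1077 0.1946] [0.011  0.0091]
0.85 [0.1191 0.2032] [0.0114 0.0085]
```

```bash
python3 -m handwheel '[{"x":0.0005,"y":0,"z":0.004,"roll":0},{"x":0.0014,"y":0,"z":0.0102,"roll":0},{"x":0.0025,"y":0,"z":0.014,"roll":0},{"x":0.0033,"y":0,"z":0.0139,"roll":0},{"x":0,"y":0,"z":0,"roll":0},{"x":0,"y":0,"z":0,"roll":0}]'
```

```text
clock: 17.37
position: [0.4264, -0.2783, 0.167]
ee_rot: [3.14, 0.0, 1.572]
force: [5.7, -1.3, -5.1]
gripper_width: 0.0168
gripper_force: 30.1
```

```bash
python3 -m handwheel '[{"x":0.0039,"y":0,"z":0.0137,"roll":0},{"x":0.0048,"y":0,"z":0.0135,"roll":0},{"x":0.0055,"y":0,"z":0.0133,"roll":0},{"x":0.0061,"y":0,"z":0.013,"roll":0},{"x":0.0067,"y":0,"z":0.0127,"roll":0},{"x":0,"y":0,"z":0,"roll":0},{"x":0,"y":0,"z":0,"roll":0}]'; python3 -m handwheel '[{"x":0.0072,"y":0,"z":0.0123,"roll":0},{"x":0.0078,"y":0,"z":0.0119,"roll":0},{"x":0.0084,"y":0,"z":0.0115,"roll":0},{"x":0.009,"y":0,"z":0.0111,"roll":0},{"x":0,"y":0,"z":0,"roll":0},{"x":0,"y":0,"z":0,"roll":0},{"x":0,"y":0,"z":0,"roll":0}]'
```

```text
clock: 17.95
position: [0.4539, -0.278, 0.2326]
ee_rot: [3.14, 0.001, 1.572]
force: [10.4, -1.3, -7.8]
gripper_width: 0.0168
gripper_force: 30.4
clock: 18.53
position: [0.4875, -0.2777, 0.2781]
ee_rot: [3.139, 0.002, 1.573]
force: [18.7, -4.2, -16.6]
gripper_width: 0.0161
gripper_force: 30.8
```

```bash
python3 -m handwheel '[{"x":0.0015,"y":0,"z":-0.0012,"roll":0},{"x":0.0015,"y":0,"z":-0.0012,"roll":0},{"x":0,"y":0,"z":0,"roll":0},{"x":0,"y":0,"z":0,"roll":0}]'; python3 -c "
from rig import state
s=state();print(s['force'],s['moment'],s['gripper_width'],s['position'],s['ee_rot'])"
```

```text
clock: 18.87
position: [0.4861, -0.2777, 0.2764]
ee_rot: [-3.137, -0.003, 1.57]
force: [-6.6, 5.8, 5.4]
gripper_width: 0.0166
gripper_force: 29.4
[-6.58603987  5.76827629  5.37174039] [1.00767342 1.44598356 0.08880693] 0.016623044083398642 [ 0.48611539 -0.27768912  0.27636147] [-3.13707838e+00 -2.67622325e-03  1.56995335e+00]
```

```bash
python3 -m handwheel '[{"x":0.003,"y":0,"z":0.0052,"roll":0},{"x":0.0047,"y":0,"z":0.0051,"roll":0},{"x":0.0049,"y":0,"z":0.0048,"roll":0},{"x":0.0051,"y":0,"z":0.0046,"roll":0},{"x":0.0053,"y":0,"z":0.0044,"roll":0},{"x":0,"y":0,"z":0,"roll":0},{"x":0,"y":0,"z":0,"roll":0},{"x":0,"y":0,"z":0,"roll":0}]'; python3 -c "
from rig import state
s=state();print(s['force'],s['moment'],s['gripper_width'],s['position'],s['ee_rot'])"
```

```text
clock: 19.53
position: [0.5116, -0.2776, 0.3015]
ee_rot: [-3.141, -0.001, 1.572]
force: [3.1, 5.8, -4.0]
gripper_width: 0.016
gripper_force: 30.0
[ 3.0838406   5.81800298 -3.97669713] [ 0.98547049 -0.31926575  0.11412813] 0.015951239890397543 [ 0.51164443 -0.27764818  0.30150361] [-3.14140048e+00 -6.29512130e-04  1.57156759e+00]
```

```bash
python3 -m handwheel '[{"x":0.0035,"y":0.0005,"z":0.003,"roll":0},{"x":0.0053,"y":0,"z":0.0042,"roll":0},{"x":0.0055,"y":0,"z":0.0041,"roll":0},{"x":0.0056,"y":0,"z":0.004,"roll":0},{"x":0.0056,"y":0,"z":0.0038,"roll":0},{"x":0,"y":0,"z":0,"roll":0},{"x":0,"y":0,"z":0,"roll":0},{"x":0,"y":0,"z":0,"roll":0}]'; python3 -c "
from rig import state
s=state();print(s['force'],s['moment'],s['gripper_width'],s['position'],s['ee_rot'])"
```

```text
clock: 20.2
position: [0.5374, -0.2774, 0.321]
ee_rot: [3.141, -0.0, 1.571]
force: [1.4, 6.3, -1.7]
gripper_width: 0.0155
gripper_force: 29.9
[ 1.3869873   6.3107258  -1.67188088] [ 1.12265178 -0.33895448  0.10234809] 0.015478314911311561 [ 0.53735473 -0.27744682  0.32099903] [ 3.14130572e+00 -1.09565387e-04  1.57148199e+00]
```

```bash
python3 -m handwheel '[{"x":-0.003,"y":0.0003,"z":-0.0021,"roll":0},{"x":-0.0057,"y":0.0002,"z":-0.0041,"roll":0},{"x":-0.0055,"y":0,"z":-0.0042,"roll":0},{"x":-0.0054,"y":0,"z":-0.0043,"roll":0},{"x":-0.003,"y":0,"z":-0.0025,"roll":0},{"x":0,"y":0,"z":0,"roll":0},{"x":0,"y":0,"z":0,"roll":0},{"x":0,"y":0,"z":0,"roll":0}]'; python3 -c "
from rig import state
s=state();print(s['force'],s['moment'],s['gripper_width'],s['position'],s['ee_rot'])"
```

```text
clock: 20.87
position: [0.5154, -0.2777, 0.3038]
ee_rot: [3.139, 0.001, 1.571]
force: [6.9, 1.8, -5.3]
gripper_width: 0.016
gripper_force: 30.1
[ 6.91651031  1.821567   -5.33660818] [ 0.22310256 -1.7234342   0.0588623 ] 0.016008207977821126 [ 0.5153876  -0.27765888  0.30384239] [3.13882251e+00 1.30070410e-03 1.57091748e+00]
```

```bash
python3 -m handwheel '[{"x":-0.0022,"y":0,"z":-0.0027,"roll":0},{"x":-0.0048,"y":0,"z":-0.0047,"roll":0},{"x":-0.0048,"y":0,"z":-0.0046,"roll":0},{"x":-0.0048,"y":0,"z":-0.0047,"roll":0},{"x":-0.0035,"y":0,"z":-0.0035,"roll":0},{"x":-0.002,"y":0,"z":-0.002,"roll":0},{"x":0,"y":0,"z":0,"roll":0},{"x":0,"y":0,"z":0,"roll":0}]'; python3 -c "
from rig import state
s=state();print(s['force'],s['moment'],s['gripper_width'],s['position'],s['ee_rot'])"
```

```text
clock: 21.53
position: [0.4924, -0.2777, 0.2811]
ee_rot: [3.139, 0.001, 1.57]
force: [7.3, 0.4, -5.9]
gripper_width: 0.0157
gripper_force: 30.1
[ 7.29066071  0.42852266 -5.86414947] [ 0.10686543 -1.69303728  0.04901788] 0.0156796929479957 [ 0.49242964 -0.27773971  0.28105031] [3.13949926e+00 8.66816911e-04 1.57046119e+00]
```

```bash
cat > lid.py <<'E'
from h import *
from scipy.optimize import brentq
hx=.703; r=np.hypot(.284,.03);a0=np.arctan2(.03,.284)
bar=lambda th:(hx-r*np.cos(a0+th),.115+r*np.sin(a0+th))
def proj(n,P):
    c=eyes.get_calibration(n);K=np.array([[c['fx'],0,c['cx']],[0,c['fy'],c['cy']],[0,0,1]])
    return cv2.projectPoints(np.array(P,float),np.array(c['rvec']),np.array(c['tvec']),K,None)[0][:,0]
def solve(n,p):
    o,v=ray(n,p);v=v[0]
    f=lambda th:(bar(th)[0]-o[0])*v[2]-(bar(th)[1]-o[2])*v[0]
    ths=np.linspace(-.1,1.6,400);F=[f(t) for t in ths]
    return [(round(brentq(f,a,b),3)) for a,b,x,y in zip(ths,ths[1:],F,F[1:]) if x*y<0]
def run(n,im,th):
    x,z=bar(th);q=proj(n,[(x,y,z) for y in (-.2155,-.25,-.305,-.3395)])
    print(n,'pred',q.round(1).tolist())
    hsv=cv2.cvtColor(im,cv2.COLOR_BGR2HSV).astype(int)
    m=((hsv[...,0]>5)&(hsv[...,0]<16)&(hsv[...,1]>140)&(hsv[...,2]>60)).astype(np.uint8)
    N,L,S,C=cv2.connectedComponentsWithStats(m)
    for i in range(1,N):
        if S[i,4]>=12 and np.min(np.linalg.norm(q-C[i],axis=1))<50: print(S[i].tolist(),C[i].round(1),solve(n,C[i]))
if __name__=='__main__':
    run('top',cv2.imread('pics/top0.png'),0)
    for n in('top','side'):
        im=eyes.capture(n);cv2.imwrite(f'pics/{n}9.png',im);run(n,im,.64)
E
python3 lid.py
```

```text
top pred [[442.0, 204.2], [454.0, 203.5], [473.0, 202.4], [484.9, 201.7]]
[443, 199, 42, 9, 234] [463.4 203. ] [-0.0]
top pred [[455.6, 163.2], [468.9, 162.4], [490.1, 161.2], [503.3, 160.5]]
[532, 155, 5, 7, 12] [533.6 158.2] [0.645]
[491, 157, 11, 6, 19] [496.9 159.4] [0.655]
[457, 159, 18, 8, 101] [464.7 162.7] [0.64]
[526, 167, 6, 9, 15] [528.8 171.9] [0.493]
[483, 175, 8, 7, 15] [486.3 178.5] [0.441]
[471, 188, 8, 6, 12] [474.8 190.3] [0.274]
[485, 189, 5, 7, 13] [486.9 192. ] [0.232]
[465, 200, 8, 8, 16] [467.9 203.5] [-0.03]
side pred [[367.0, 90.3], [369.9, 85.9], [374.4, 79.1], [377.1, 75.0]]
[401, 71, 3, 9, 13] [401.8  75. ] [0.278]
[424, 76, 3, 10, 15] [424.6  80.2] []
[368, 81, 5, 8, 17] [370.4  84.6] [0.644]
[340, 122, 15, 15, 164] [346.8 127.8] [0.592]
```

```bash
python3 -m handwheel '[{"x":-0.0008,"y":0,"z":-0.0016,"roll":0},{"x":-0.0008,"y":0,"z":-0.0015,"roll":0},{"x":0,"y":0,"z":0,"roll":0},{"x":0,"y":0,"z":0,"roll":0},{"x":0,"y":0,"z":0,"roll":0},{"x":0,"y":0,"z":0,"roll":0},{"x":0,"y":0,"z":0,"roll":0},{"x":0,"y":0,"z":0,"roll":0}]'; python3 lid.py | grep -E "457|456|36[78], 8"; python3 -m handwheel '[{"x":0,"y":0,"z":0,"roll":0},{"x":0,"y":0,"z":0,"roll":0},{"x":0,"y":0,"z":0,"roll":0},{"x":0,"y":0,"z":0,"roll":0},{"x":0,"y":0,"z":0,"roll":0},{"x":0,"y":0,"z":0,"roll":0}]'
```

```text
clock: 22.3
position: [0.49, -0.2777, 0.2782]
ee_rot: [-3.141, 0.0, 1.57]
force: [-1.3, 1.4, 2.1]
gripper_width: 0.0154
gripper_force: 29.7
[456, 161, 18, 7, 96] [464.2 163.8] [0.628]
clock: 22.9
position: [0.49, -0.2777, 0.2782]
ee_rot: [-3.141, 0.0, 1.57]
force: [-4.1, -0.5, 3.3]
gripper_width: 0.0155
gripper_force: 29.5
```

```bash
python3 -c "
from rig import ctrl
print(ctrl.sign_off())"
```

```text
the job is handed in; nothing more can be done
None
```

The job is handed in: both spare bricks are set down in the nest, with joints of about 4–7 mm by camera, and the lid was raised to about 0.85 rad and eased back to about 0.63 rad (some 4° below balance), where the gripper holds it still. I did not clearly feel the springs' pull at the top: the tangential force there was only about 0.2 N.

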